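# Dip the grease cup and present the gauge rod for reading

### The arm

A 6-joint arm with a two-finger parallel gripper is mounted at the origin on the work surface. World frame = base frame: x ahead of the robot, y to its left, z up, the work surface at z = 0. Lengths are in m, angles in rad, forces in N, time in s.
With the tool pointing down it reaches from about 0.325 to 0.775 m from the base axis. Payload 5.5 kg.
Tool frame: the origin (TCP) lies on the front face of the gripper's body, between the roots of the fingers; the fingertips stand 73 mm ahead of it and the grasp point (between the pads) lies 54 mm ahead of it (r.tip_extent is the distance from the TCP to the fingertips, in m); z points along the fingers, y is the direction in which the jaws open and shut (so a half turn about z gives the same grasp; the last joint's range is limited). The gripper opens to 85 mm and grips with 20 to 120 N. Pads are 22 mm wide; open, the fingers measure 114 mm over their backs; the gripper's body (76 mm by 85 mm) begins 54 mm behind the grasp point. The pads swing forward as they close: fully open they stand 13 mm farther back than shut.
Start: joints at [1.093, 0.091, 1.231, -0, 1.82, -0.057], TCP at [0.245, 0.548, 0.304] pointing down, gripper open.
Joint ranges: [-2.87, 2.87], [-0.86, 2.18], [0.17, 2.46], [-1.51, 4.65], [0.06, 2.69], [-2.65, 2.65]. Speed limits (rad/s): [2.57, 2.57, 3.01, 3.14, 3.14, 3.14].

### API

Orientations are given as a rotation vector (axis times angle).
In Python, from station import r gives the robot as it stands.
- The arm moves only by the shell command python3 -m crank 'ROWS' [OPENING]. ROWS is JSON, a list that holds one entry, the list of rows, each a list of 6 numbers: the shift along the tool's x, y, z in mm, then the turn, a rotation vector about the tool's x, y, z in degrees. A call has 1 to 8 rows; each row is the pose to reach, as a shift and turn from the pose commanded when the call began, along the tool's axes at that moment; what a row does not reach only later rows make up. A row lasts 1/10 s, in which the tool goes at most 50 mm and 8.59 degrees, less where a joint would pass 70% of its speed; a pose out of reach is approached as far as the arm can. A call with a gripper value outside its range is refused whole. OPENING is the opening, from 0 (shut) to 1 (fully open), set as the call begins (- or left out, the last holds). The fingers move at their own pace and stop on an object; the grip force is fixed at half the most. Time passes only in rows, so rows that repeat a pose let the fingers close. It gives the time, the measured TCP pose, the force and the opening at its end, in the units of the state.
- r.read_state(): the state, without advancing time (a new reading comes with each control period).
- r.grab_frame(name): name is "side" or "top"; returns a dict with "frame" (420x560x3 uint8, red, green, blue), "fovy" (degrees; the focal length in pixels is half the picture's height over the tangent of half this angle, whatever the lens; pixels are square), "cx", "cy" (the principal point, pixels), "dist" ([k1, k2, p1, p2, k3] as OpenCV has them; the pictures are not rectified), "R" (3x3) and "t" (3): a world point X has camera coordinates R X + t. Camera axes: x right, y down, z forward; pixel columns grow to the right and rows downward; lengths in m; the calibration is good to about 2 mm. A picture is of the moment at which its call begins. There is no depth.
- r.close_job(): hands the job in, once; it reports no verdict.
The state is a dict: "clock": time; "joint_positions": joint angles; "dq": joint speeds; "effort": joint torques, N m; "eef_pos": TCP position; "tcp_rot": TCP orientation; "ft_force": force on the tool from outside, world axes, zero at the start; "torque": the same for the moment, N m; "gripper_width": finger opening in m.
Only numpy, scipy, OpenCV 4.12 (cv2) and the standard library are available. Lean on these libraries where they do the work, as an engineer would, in place of code of your own. Each camera call takes 0.05 s, during which the arm holds its last target. There are 200 camera calls.

### The job

Take the gauge rod off its wooden rest by the handle, push it tip first down the slanting tube of the galvanised grease cup until its collar stops against the tube's mouth, and draw it right out again. Then present it for reading: hold the rod level with its tip over the middle of the white tile on the reading stand, about 35 mm above the tile and touching nothing, and finish while still holding it there. Leave the padlocks, the glass float and the windlass socket where they are.

Things in the scene. Friction and masses are not known exactly. Their poses are not given: they have to be found in the camera images.
- gauge_rod: loose gauge rod, about 0.16 kg, starts level, axis 60 mm above the shelf. Origin on its axis at the collar's tip-side face; +x runs from tip to handle, z up. Along x: steel shaft 10 mm diameter from the flat tip at -105 mm to 0; collar disc 36 mm diameter, 0 to 8 mm; neck 10 mm diameter to 20 mm; square dark-wood handle 18 x 18 mm, 20 to 100 mm; square steel stub 10 mm, 100 to 125 mm
- rod_tip (a point): centre of the rod's tip (x = -105 mm on the rod)
- rod_handle (a point): middle of the rod's handle (x = 60 mm on the rod), the place to grip; 18 mm wide; about 39 mm above the rest's board when it lies in the rest
- rod_rest: fixed oak rest: board 200 x 60 x 12 mm with two forks 36 mm wide, tops 73 mm high, slots 12 mm wide open upwards, slot floors 55 mm high. Origin on the shelf; +x runs along the lying rod from tip to handle; board from x = -30 to 170 mm; forks (12 mm thick) at x = -10 mm (under the shaft) and 152 mm (under the stub); the rod's origin lies near x = 40 mm
- grease_cup: galvanised steel grease cup, fixed: round, 110 mm diameter, 100 mm high, on a round foot 150 mm diameter and 8 mm thick. Origin on the shelf under its centre; the slanting tube rises from its top towards its own +x, the side away from the robot
- dip_tube: the cup's straight slanting tube, fixed to it: 28 mm outer, 20 mm inner diameter, bore 130 mm deep, so the whole 105 mm shaft goes in. Origin at the centre of its open mouth, 85 mm along the cup's x from the cup's centre, 135 mm above the shelf; own +z points out of the mouth along the bore, 35 degrees above level and away from the robot
- reading_stand: fixed reading stand: round dark foot 90 mm diameter, a stem 24 mm diameter, and a square head 78 mm wide topped by a white ceramic tile 70 x 70 mm. Origin on the shelf under its centre, tile top 120 mm above the shelf. The rod may be brought in from any side
- tile_top (a point): middle of the tile's upper face, 120 mm above the shelf
- padlock_a: brass padlock lying flat, about 55 x 80 mm, 22 mm high, leave alone; origin under the middle of its brass body
- padlock_b: another such padlock, leave alone
- windlass_socket: black cast iron windlass socket, 55 x 55 x 65 mm high with a stub arm reaching to 115 mm along its x, leave alone; origin under the middle of the socket
- glass_float: green glass ball 80 mm diameter sitting in a wooden ring, top about 87 mm above the shelf, leave alone; origin at the ball's underside as it starts
Mind the look-alikes: they are no part of the job. Several things look just like the grease_cup: the one meant starts farthest to the robot's right. Of the things that look like the reading_stand, the larger one is meant.

How it is judged:
By the outcome, as a careful person would: the job done as asked, in the order asked, and still so for the second after the job is handed in, while the arm keeps its last pose, push and grip.
It also fails if it takes over 48 s, if anything falls off the work surface, if the arm or the gripper's body presses on something with over 40 N, if the wrist force passes 120 N, or if a joint passes its speed limit or range.

## Working session

There is one attempt and no reset: what is moved stays moved. The work goes in short steps, Python scripts to look and compute and a shell command to move; the robot and the scene stay as the last step left them, time stands still between calls to the robot, and variables do not carry over. Pictures are saved under pics/ and viewed, about 8 in all and at most 12, crops included, and the job is handed in when it is done.

```bash
ls; mkdir -p pics; cat > h.py <<'E'
import numpy as np, cv2
from station import r
from scipy.spatial.transform import Rotation as Ro
def cam(n):
    f=r.grab_frame(n); F=f["frame"].shape[0]/2/np.tan(np.radians(f["fovy"])/2)
    f["K"]=np.array([[F,0,f["cx"]],[0,F,f["cy"]],[0,0,1.]]); f["R"]=np.array(f["R"]); f["t"]=np.array(f["t"]); f["dist"]=np.array(f["dist"],float); return f
def save(f,p,crop=None,s=1):
    im=f["frame"][:,:,::-1]
    if crop: im=im[crop[1]:crop[3],crop[0]:crop[2]]
    cv2.imwrite(p,cv2.resize(im,None,fx=s,fy=s,interpolation=cv2.INTER_CUBIC))
def ray(f,uv):
    p=cv2.undistortPoints(np.array([[uv]],float),f["K"],f["dist"])[0,0]
    return -f["R"].T@f["t"], f["R"].T@np.array([p[0],p[1],1])
def onz(f,uv,z):
    c,d=ray(f,uv); return c+d*(z-c[2])/d[2]
def proj(f,X):
    return cv2.projectPoints(np.array(X,float).reshape(-1,1,3),cv2.Rodrigues(f["R"])[0],f["t"],f["K"],f["dist"])[0][:,0]
E
python3 - <<'E'
from h import *
import pickle
for n in("top","side"):
    f=cam(n); save(f,f"pics/{n}0.png",s=1.4); pickle.dump(f,open(n+"0.pkl","wb")); print(n,ray(f,(280,210)),f["dist"])
print(r.read_state())
E
```

```text
pics
top (array([ 0.31123439, -0.00232286,  1.29151409]), array([ 0.14790098, -0.01410137, -0.98890413])) [0.03003757 0.         0.         0.         0.        ]
side (array([0.31155669, 0.79637748, 1.11950293]), array([ 0.12460784, -0.60755686, -0.78458406])) [-0.04101765  0.          0.          0.          0.        ]
{'clock': 0.1, 'joint_positions': array([ 1.09327607e+00,  9.18196432e-02,  1.23174423e+00,  2.82792907e-06,
        1.81981943e+00, -5.66660372e-02]), 'dq': array([ 0.00197768, -0.00014023, -0.00454312, -0.00069065, -0.00081784,
        0.00085029]), 'effort': array([ 2.75801962e-03, -4.60215569e+01, -4.19219720e+01,  4.94598726e-05,
        1.06420432e-02, -5.83861151e-05]), 'eef_pos': array([0.24505112, 0.54754501, 0.30285422]), 'tcp_rot': array([-6.56107778e-01, -3.07182906e+00,  2.71147082e-03]), 'ft_force': array([-0.65157697, -0.98271096, -0.42435983]), 'torque': array([-0.00289547, -0.01639175, -0.00607668]), 'gripper_width': 0.08550841651810397}
```

View pics/top0.png

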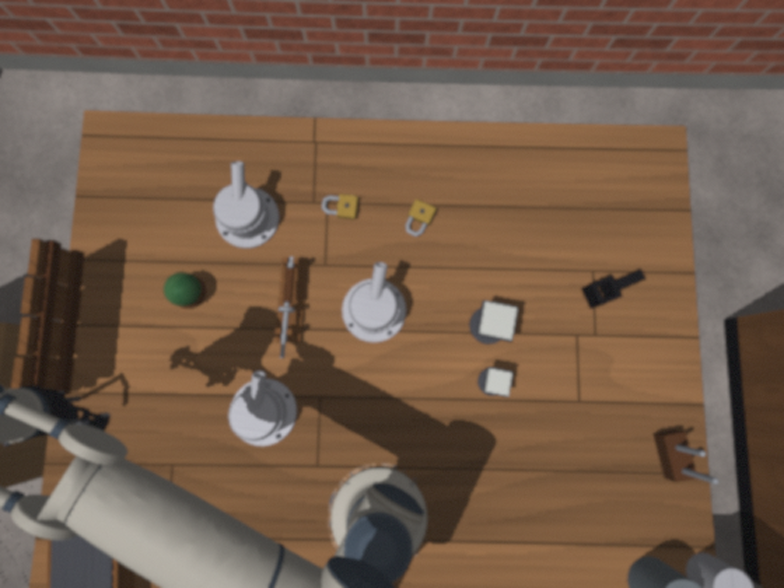

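View pics/side0.png

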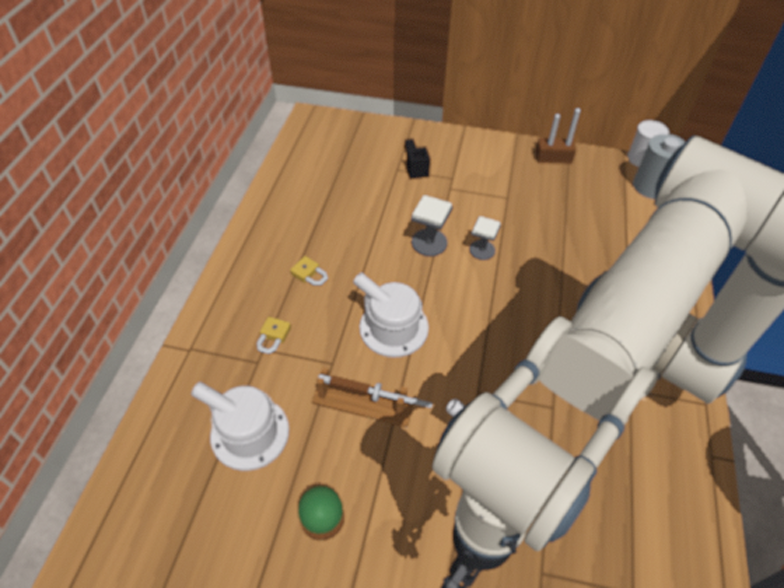

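The pictures (1.4× pixels) show:
- **Cups:** three look-alikes in top at (243,212), (375,305) and (262,410). Rightmost is (375,305), so I choose that one.
- **Stands:** (498,320) is the larger and (498,382) the smaller, so I choose (498,320).
- **Rod:** only one, tip at (283,352), handle at (288,280). The rod-like holder at (690,460) is a distractor.

I'll check these choices in a close crop.

```bash
python3 - <<'E'
from h import *
import pickle
t=pickle.load(open("top0.pkl","rb")); s=pickle.load(open("side0.pkl","rb"))
a=t["frame"][175:265,180:380,::-1]; b=s["frame"][130:310,220:350,::-1]
A=cv2.resize(a,None,fx=4,fy=4,interpolation=cv2.INTER_CUBIC)
cv2.imwrite("pics/ct.png",A)
cv2.imwrite("pics/cs.png",cv2.resize(b,None,fx=3.3,fy=3.3,interpolation=cv2.INTER_CUBIC))
# tile: white mask, large
for f,n in((t,"top"),(s,"side")):
    hsv=cv2.cvtColor(f["frame"],cv2.COLOR_RGB2HSV); m=((hsv[:,:,1]<40)&(hsv[:,:,2]>200)).astype(np.uint8)
    k,l,st,c=cv2.connectedComponentsWithStats(m)
    for i in range(1,k):
        if st[i,4]>60: print(n,st[i],c[i], onz(f,c[i],.12))
E
```

```text
side [457  87  19  11 135] [465.42962963  91.68888889] [-0.08823718 -0.69467508  0.12      ]
side [ 482   99   78   67 2364] [521.90439932 128.82825719] [-0.27477031 -0.52433273  0.12      ]
side [295 140  27  19 322] [308.23291925 148.88509317] [ 0.43596327 -0.24756325  0.12      ]
side [ 427  146   92  116 4530] [476.03399558 202.44260486] [-0.09349875 -0.1396479   0.12      ]
side [339 155  18  14 164] [347.23780488 161.24390244] [ 0.30430341 -0.22078538  0.12      ]
side [254 197  45  33 779] [279.76636714 214.26444159] [0.46753815 0.03781577 0.12      ]
side [291 226  15  26 146] [298.94520548 239.44520548] [0.39691614 0.11133484 0.12      ]
side [381 230  24  29 277] [391.20577617 242.93862816] [0.14697027 0.06508797 0.12      ]
side [261 240  27  13 150] [273.28 247.44] [0.45978156 0.15301649 0.12      ]
side [415 241  37  23 369] [434.65582656 249.80216802] [0.02879485 0.06092219 0.12      ]
side [504 261  23  11 111] [516.3963964  265.36036036] [-0.1890079   0.06208182  0.12      ]
side [358 264  21  24 193] [368.2642487  275.29533679] [0.19919393 0.18126542 0.12      ]
side [441 267  24  31 308] [452.26623377 281.17532468] [-0.01674796  0.14993119  0.12      ]
side [ 139  275   52   37 1107] [169.59620596 292.69557362] [0.68319128 0.34546357 0.12      ]
side [318 287  31  41 453] [331.5607064  305.07505519] [0.28020176 0.28639777 0.12      ]
side [ 330  296   74   71 2610] [366.1164751  330.46130268] [0.18958261 0.33363769 0.12      ]
side [188 298  17  32 191] [197.9895288  314.52879581] [0.59399465 0.38512041 0.12      ]
side [421 304  19  27 194] [430.58762887 316.95360825] [0.03789634 0.26404866 0.12      ]
side [153 319  34  15 220] [168.64545455 327.95      ] [0.65091282 0.4340339  0.12      ]
side [388 336  31  43 504] [402.06944444 355.98015873] [0.10174193 0.37749249 0.12      ]
side [336 358  23  18 101] [346.63366337 367.31683168] [0.22393128 0.43154195 0.12      ]
```

View pics/ct.png

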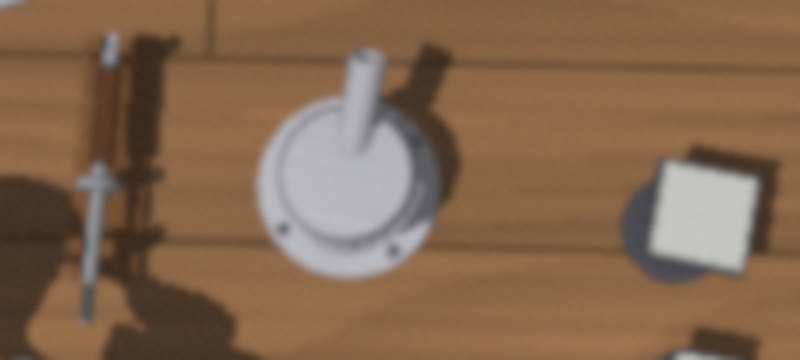

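View pics/cs.png

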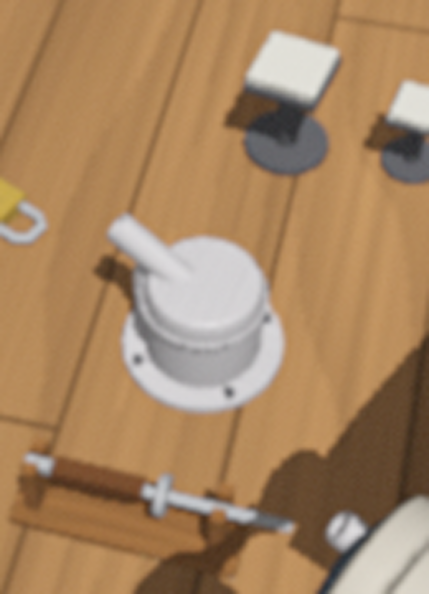

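```bash
cat > m.py <<'E'
from h import *
import pickle
t=pickle.load(open("top0.pkl","rb")); s=pickle.load(open("side0.pkl","rb"))
T=lambda x,y:((x+.5)/4-.5+180,(y+.5)/4-.5+175)
S=lambda x,y:((x+.5)/3.3-.5+220,(y+.5)/3.3-.5+130)
def tri(a,b):
    c1,d1=ray(t,a);c2,d2=ray(s,b); d1/=np.linalg.norm(d1);d2/=np.linalg.norm(d2)
    k=np.linalg.lstsq(np.c_[d1,-d2],c2-c1,rcond=None)[0]; p,q=c1+k[0]*d1,c2+k[1]*d2
    return (p+q)/2,1e3*np.linalg.norm(p-q)
np.set_printoptions(precision=4,suppress=True)
for n,a,b,z in(("tip",(85,321),(290,527),.06),("collar",(98,183),(161,495),.06),("stub",(112,34),(28,460),.06),("foot",(348,187),(203,335),.008),("mouth",(367,53),(121,228),.135),("tile",(706,216),(293,67),.12)):
    print(n,onz(t,T(*a),z),onz(s,S(*b),z),tri(T(*a),S(*b)))
E
python3 m.py
```

```text
tip [0.3484 0.2244 0.06  ] [0.3483 0.2246 0.06  ] (array([0.3484, 0.2245, 0.0598]), np.float64(0.15234199349983418))
collar [0.457  0.2196 0.06  ] [0.4577 0.2196 0.06  ] (array([0.4573, 0.2197, 0.0601]), np.float64(0.6246286734824256))
stub [0.5777 0.2142 0.06  ] [0.5743 0.2127 0.06  ] (array([0.5755, 0.2137, 0.0622]), np.float64(3.3154245370859208))
foot [0.4642 0.0229 0.008 ] [0.4663 0.0166 0.008 ] (array([0.4641, 0.0228, 0.0167]), np.float64(1.9044509484037377))
mouth [0.5512 0.0085 0.135 ] [0.5443 0.009  0.135 ] (array([0.5478, 0.0084, 0.1348]), np.float64(6.806982144810734))
tile [ 0.4345 -0.2501  0.12  ] [ 0.4344 -0.2428  0.12  ] (array([ 0.4355, -0.252 ,  0.1112]), np.float64(0.02553319752913713))
```

```bash
cat >> h.py <<'E'
np.set_printoptions(precision=4,suppress=True)
def rodR(yaw,el,yflip=1):
    """tool rotation holding rod whose +x (tip->handle) has heading yaw, elevation el (deg); tool z 'below' rod"""
    c,s=np.cos,np.sin; a,e=np.radians(yaw),np.radians(el)
    x=np.array([c(a)*c(e),s(a)*c(e),s(e)]); z=np.array([c(a)*s(e),s(a)*s(e),-c(e)])
    x,z=x*yflip,z; return np.c_[x,np.cross(z,x),z]
def now():
    s=r.read_state(); return np.array(s["eef_pos"]),Ro.from_rotvec(s["tcp_rot"]).as_matrix(),s
def go(P,R):
    p,Rc,s=now(); print("shift mm",(Rc.T@(np.array(P)-p)*1e3).round(1),"turn deg",np.degrees(Ro.from_matrix(Rc.T@R).as_rotvec()).round(2))
E
python3 - <<'E'
from h import *
p,R,s=now(); print(R)
for f in(1,-1):
    T=rodR(-2.6,0,f); G=np.array([.5132,.217,.06]); go(G-T[:,2]*.054+[0,0,.08],T)
E
```

```text
[[-0.9127  0.4085 -0.0008]
 [ 0.4085  0.9127 -0.0016]
 [ 0.0001 -0.0018 -1.    ]]
shift mm [-379.8 -192.   109.2] turn deg [ -0.04   0.14 158.49]
shift mm [-379.8 -192.   109.2] turn deg [ -0.1   -0.03 -21.51]
```

```bash
python3 -m crank '[[[-45,-23,10,0,0,-4],[-90,-45,20,0,0,-8],[-135,-68,35,0,0,-12],[-180,-91,50,0,0,-16],[-225,-114,65,0,0,-20],[-270,-137,80,0,0,-21.5],[-315,-160,95,0,0,-21.5],[-350,-177,105,0,0,-21.5]]]' 1
python3 - <<'E'
from h import *
T=rodR(-2.6,0,-1); G=np.array([.5132,.217,.06]); go(G-T[:,2]*.054+[0,0,.08],T)
f=cam("side"); save(f,"pics/s1.png",(200,170,380,310),4)
print(proj(f,[[.5132,.217,.06],[.5132,.217,.14]]))
E
```

```text
clock: 0.9
eef_pos: [0.489, 0.246, 0.1994]
tcp_rot: [-0.071, -3.14, 0.0]
ft_force: [1.1, 1.4, -0.3]
gripper_width: 0.0854
shift mm [-25.5 -27.9   5.4] turn deg [-0.01 -0.04 -0.  ]
[[249.0182 274.7837]
 [247.7556 259.2998]]
```

View pics/s1.png

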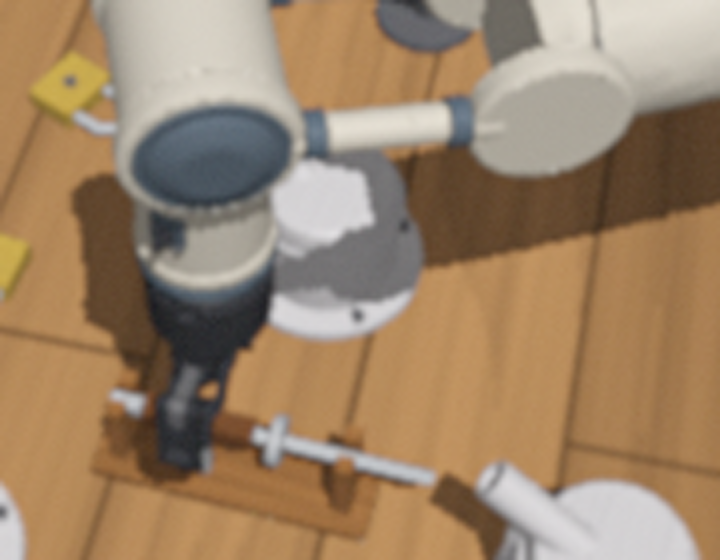

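The gripper hangs above the handle, straddling it (crop about (190,440)), and the rod line agrees with the first measurement. Descend and grip.

```bash
python3 -m crank '[[[-13,-14,3,0,0,0],[-25.5,-28,5,0,0,0],[-25.5,-28,35,0,0,0],[-25.5,-28,60,0,0,0],[-25.5,-28,78,0,0,0],[-25.5,-28,85,0,0,0],[-25.5,-28,85,0,0,0]]]' 1
python3 - <<'E'
from h import *
T=rodR(-2.6,0,-1); G=np.array([.5132,.217,.06]); go(G-T[:,2]*.054,T)
E
python3 -m crank '[[[0,0,0,0,0,0],[0,0,0,0,0,0],[0,0,0,0,0,0],[0,0,0,0,0,0],[0,0,0,0,0,0],[0,0,0,0,0,0]]]' 0
```

```text
clock: 1.65
eef_pos: [0.5118, 0.2186, 0.1141]
tcp_rot: [-0.071, -3.138, 0.002]
ft_force: [0.4, -1.1, 0.4]
gripper_width: 0.085
shift mm [-1.4 -1.6  0.1] turn deg [-0.06 -0.15 -0.  ]
clock: 2.25
eef_pos: [0.5128, 0.218, 0.1163]
tcp_rot: [0.072, 3.14, -0.002]
ft_force: [-1.3, -4.5, 5.0]
gripper_width: 0.017
```

```bash
python3 -m crank '[[[0,0,-30,0,0,0],[0,0,-70,0,0,0],[0,0,-115,0,0,0],[0,0,-160,0,0,0],[0,0,-180,0,0,0],[0,0,-180,0,0,0]]]' 0
python3 - <<'E'
from h import *
M=np.array([.549,.0085,.135]);yaw=-9.4
T=rodR(yaw,35,-1);a=-T[:,0]
go(M+a*(.06+.165)-T[:,2]*.054,T); print(a)
f=cam("side"); save(f,"pics/s2.png",(180,130,380,280),4)
E
```

```text
clock: 2.85
eef_pos: [0.5133, 0.2193, 0.2997]
tcp_rot: [0.071, 3.134, 0.005]
ft_force: [0.3, -0.6, -1.6]
gripper_width: 0.017
shift mm [-197.5 -227.1   -8.1] turn deg [  2.29 -34.59   6.53]
[ 0.8082 -0.1338  0.5736]
```

View pics/s2.png

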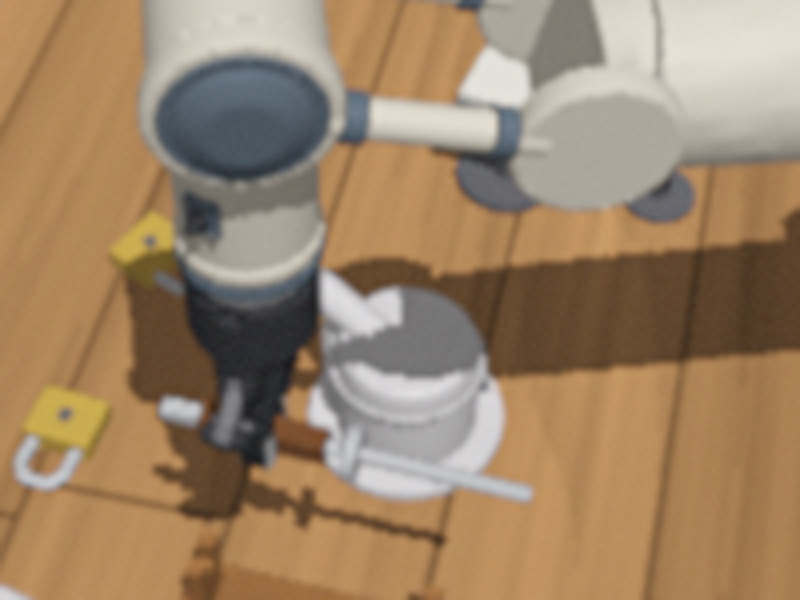

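```bash
python3 -m crank '[[[-30,-30,-10,0,0,0],[-62,-65,-10,0,0,1],[-95,-100,-10,0,0,2],[-128,-135,-10,0.5,-7,3],[-160,-170,-10,1,-14,4],[-185,-200,-10,1.5,-21,5],[-197,-225,-8,2,-28,6],[-197.5,-227,-8,2.3,-34.6,6.5]]]' 0
python3 -m crank '[[[0,0,0,0,0,0],[0,0,0,0,0,0]]]' 0
python3 - <<'E'
from h import *
import pickle
M=np.array([.549,.0085,.135]);yaw=-9.4
T=rodR(yaw,35,-1);a=-T[:,0]
go(M+a*(.06+.165)-T[:,2]*.054,T)
t=cam("top");s=cam("side");pickle.dump((t,s),open("2.pkl","wb"))
A=cv2.resize(t["frame"][170:270,230:330,::-1],None,fx=4,fy=4,interpolation=cv2.INTER_CUBIC)
B=cv2.resize(s["frame"][150:250,200:300,::-1],None,fx=4,fy=4,interpolation=cv2.INTER_CUBIC)
cv2.imwrite("pics/2.png",np.hstack([A,B]))
p,R,_=now();a=-R[:,0];H=p+.054*R[:,2]
for f,o in((t,(230,170)),(s,(200,150))): print((proj(f,[H-.165*a,H-.06*a,M])-o)*4+1.5)
E
```

```text
clock: 3.7
eef_pos: [0.6997, -0.0204, 0.2981]
tcp_rot: [0.211, 2.531, -0.074]
ft_force: [-0.5, 0.8, -2.4]
gripper_width: 0.0171
clock: 3.9
eef_pos: [0.6985, -0.0166, 0.3002]
tcp_rot: [0.206, 2.537, -0.07]
ft_force: [-0.4, 0.4, -1.1]
gripper_width: 0.0167
shift mm [-6.   0.3 -5.7] turn deg [-0.2  -0.75  0.18]
[[ 179.5214    5.7376]
 [ 201.7129 -131.5757]
 [ 166.9892   75.9071]]
[[159.5214 147.6101]
 [ 43.9982  56.9829]
 [220.6627 194.7998]]
```

View pics/2.png

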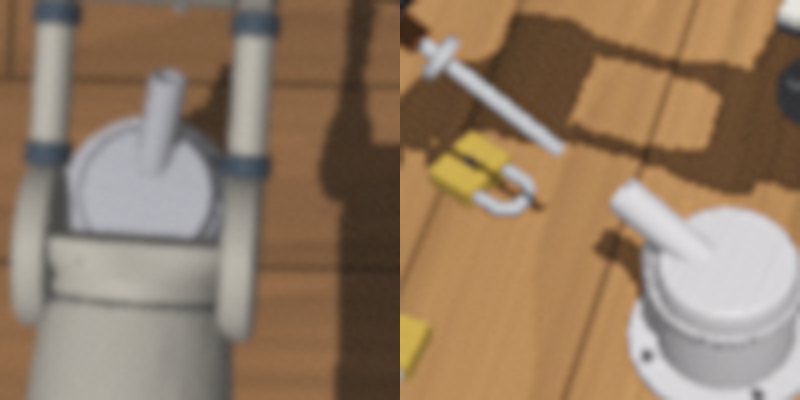

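```bash
python3 - <<'E'
from h import *
import pickle
t,s=pickle.load(open("2.pkl","rb")); t0=pickle.load(open("top0.pkl","rb"))
A=cv2.resize(t0["frame"][180:220,250:290,::-1],None,fx=10,fy=10,interpolation=cv2.INTER_CUBIC)
B=cv2.resize(s["frame"][185:225,245:285,::-1],None,fx=10,fy=10,interpolation=cv2.INTER_CUBIC)
I=cv2.convertScaleAbs(np.hstack([A,B]),alpha=1.1)
cv2.imwrite("pics/3.png",I)
M=np.array([.549,.0085,.135]);a=-rodR(-9.4,35,-1)[:,0]
for f,o in((t0,(250,180)),(s,(245,185))): print((proj(f,[M,M-.03*a,M-.06*a])-o)*10+4.5)
E
```

```text
[[218.2231  90.5178]
 [203.5846 179.3985]
 [189.2675 266.3056]]
[[102.4067 137.7495]
 [180.6925 200.0894]
 [258.0631 261.6947]]
```

View pics/3.png

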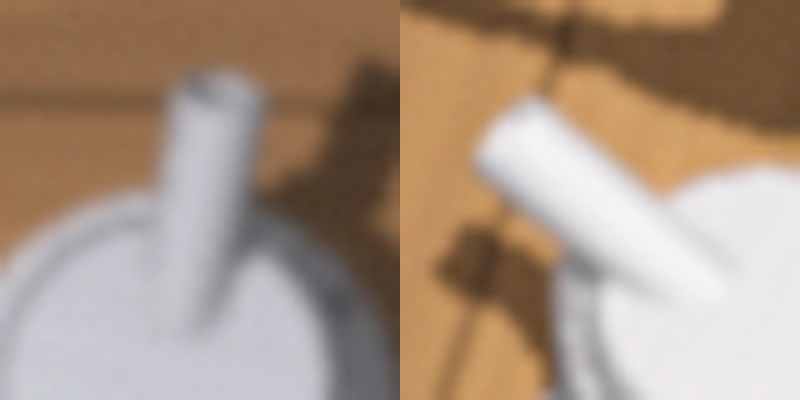

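```bash
python3 - <<'E'
from h import *
import pickle
t,s=pickle.load(open("2.pkl","rb")); t0=pickle.load(open("top0.pkl","rb"))
a=(250+(218-4.5)/10,180+(97-4.5)/10); b=(245+(111.5-4.5)/10,185+(126-4.5)/10)
print(onz(t0,a,.135),onz(s,b,.135))
c1,d1=ray(t0,a);c2,d2=ray(s,b);k=np.linalg.lstsq(np.c_[d1,-d2],c2-c1,rcond=None)[0];print(c1+k[0]*d1,c2+k[1]*d2)
# foot ellipse from side: bright low-sat component around cup, top: same
for n,f in(("t0",t0),("s",s)):
    hsv=cv2.cvtColor(f["frame"],cv2.COLOR_RGB2HSV); m=((hsv[:,:,1]<60)&(hsv[:,:,2]>90)).astype(np.uint8)
    k,l,st,c=cv2.connectedComponentsWithStats(m)
    for q in [(265,225),(280,232)]:
        i=l[q[1],q[0]]; 
        if i: print(n,q,st[i])
    i=l[225,265] if n=="t0" else l[232,280]
    pts=np.argwhere(l==i)[:,::-1].astype(int)
    h=cv2.convexHull(pts)[:,0].astype(float)
    w=np.array([onz(f,x,.008) for x in h])
    from scipy.optimize import least_squares
    sel=w[:,0]<.47 if n=="t0" else (h[:,1]>np.percentile(h[:,1],50))
    g=least_squares(lambda v:np.hypot(w[sel,0]-v[0],w[sel,1]-v[1])-.075,[.464,.02],loss="soft_l1",f_scale=.002); print(n,sel.sum(),g.x,np.abs(g.fun).mean())
E
```

```text
[0.547  0.0085 0.135 ] [0.5475 0.0036 0.135 ]
[0.5458 0.0085 0.141 ] [0.5461 0.0085 0.1411]
t0 (265, 225) [ 244  187   46   58 1729]
t0 (280, 232) [ 244  187   46   58 1729]
t0 14 [0.4629 0.0224] 0.0005833355307765441
s (265, 225) [ 253  195   53   60 2218]
s (280, 232) [ 253  195   53   60 2218]
s 12 [0.4643 0.0271] 0.0002825156631491947
```

```bash
python3 - <<'E'
from h import *
M=np.array([.547,.006,.138]);T=rodR(-10,35,-1);a=-T[:,0]
go(M+a*(.012+.165)-T[:,2]*.054,T)
E
```

```text
shift mm [44.6 -3.9 -6.6] turn deg [ 0.18 -0.44  0.68]
```

```bash
python3 -m crank '[[[0,-4,-6.6,0.2,-0.4,0.7],[15,-4,-6.6,0.2,-0.4,0.7],[35,-4,-6.6,0.2,-0.4,0.7],[44.5,-4,-6.6,0.2,-0.4,0.7],[44.5,-4,-6.6,0.2,-0.4,0.7],[44.5,-4,-6.6,0.2,-0.4,0.7]]]' 0
python3 - <<'E'
from h import *
M=np.array([.547,.006,.138]);T=rodR(-10,35,-1);a=-T[:,0]
go(M+a*(.012+.165)-T[:,2]*.054,T)
t=cam("top");s=cam("side")
A=cv2.resize(t["frame"][165:225,240:300,::-1],None,fx=8,fy=8,interpolation=cv2.INTER_CUBIC)[:,:320]
A=cv2.resize(t["frame"][160:220,245:285,::-1],None,fx=8,fy=8,interpolation=cv2.INTER_CUBIC)
B=cv2.resize(s["frame"][170:230,220:280,::-1],None,fx=8,fy=8,interpolation=cv2.INTER_CUBIC)
cv2.imwrite("pics/4.png",np.hstack([A,B]))
p,R,_=now();a=-R[:,0];H=p+.054*R[:,2]
for f,o in((t,(245,160)),(s,(220,170))): print((proj(f,[H-.165*a,H-.06*a,M])-o)*8+3.5)
E
```

```text
clock: 4.6
eef_pos: [0.6595, -0.0144, 0.2848]
tcp_rot: [0.222, 2.52, -0.071]
ft_force: [-0.7, 1.0, -1.5]
gripper_width: 0.0167
shift mm [0.9 0.6 0.7] turn deg [-0.05  0.14 -0.05]
[[227.8751 204.6962]
 [274.6655 -60.1152]
 [220.9591 236.0617]]
[[261.8229 197.0497]
 [ 37.3038  14.3124]
 [288.6278 220.6658]]
```

View pics/4.png

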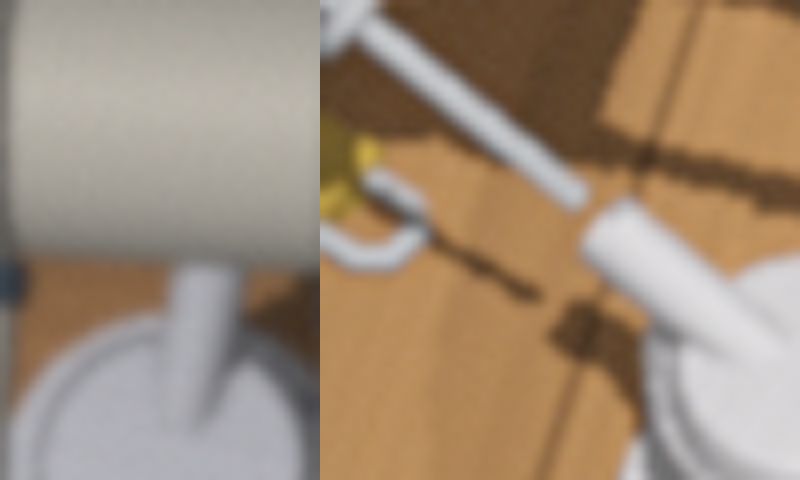

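The tip is at crop (582,198), 12 mm short of the mouth at (609,226). The rod line passes about 1.7 mm too high. I'll correct that and enter.

```bash
python3 - <<'E'
from h import *
M=np.array([.547,.0075,.137]);T=rodR(-10,35,-1);a=-T[:,0]
go(M+a*(-.03+.165)-T[:,2]*.054,T)
E
```

```text
shift mm [43.9  2.1  1.2] turn deg [-0.06  0.15 -0.07]
```

```bash
python3 -m crank '[[[0,2,1,0,0,0],[8,2,1,0,0,0],[16,2,1,0,0,0],[24,2,1,0,0,0],[32,2,1,0,0,0],[40,2,1,0,0,0],[44,2,1,0,0,0],[44,2,1,0,0,0]]]' 0
python3 - <<'E'
from h import *
M=np.array([.547,.0075,.137]);T=rodR(-10,35,-1);a=-T[:,0]
go(M+a*(-.03+.165)-T[:,2]*.054,T)
p,R,s=now();print("tool F",R.T@s["ft_force"],"T",R.T@s["torque"])
E
```

```text
clock: 5.5
eef_pos: [0.6239, -0.0062, 0.2571]
tcp_rot: [0.222, 2.522, -0.071]
ft_force: [0.1, 0.6, -1.0]
gripper_width: 0.0171
shift mm [-2.1  0.1 -0.5] turn deg [-0.06  0.03 -0.05]
tool F [0.5412 0.6059 0.8369] T [0.0087 0.389  0.0076]
```

```bash
python3 -m crank '[[[8,0,0,0,0,0],[16,0,0,0,0,0],[24,0,0,0,0,0],[32,0,0,0,0,0],[40,0,0,0,0,0],[46,0,0,0,0,0],[50,0,0,0,0,0],[50,0,0,0,0,0]]]' 0
python3 - <<'E'
from h import *
M=np.array([.547,.0075,.137]);T=rodR(-10,35,-1);a=-T[:,0]
go(M+a*(-.105+.165)-T[:,2]*.054,T)
p,R,s=now();print("tool F",R.T@s["ft_force"],"T",R.T@s["torque"])
s=cam("side");save(s,"pics/5.png",(200,140,300,240),6)
E
```

```text
clock: 6.3
eef_pos: [0.5838, 0.0009, 0.2285]
tcp_rot: [0.222, 2.522, -0.071]
ft_force: [-0.1, 0.6, -1.9]
gripper_width: 0.0171
shift mm [23.1  0.  -0.5] turn deg [-0.06  0.04 -0.04]
tool F [1.2808 0.5232 1.4017] T [0.0011 0.4198 0.0347]
```

View pics/5.png

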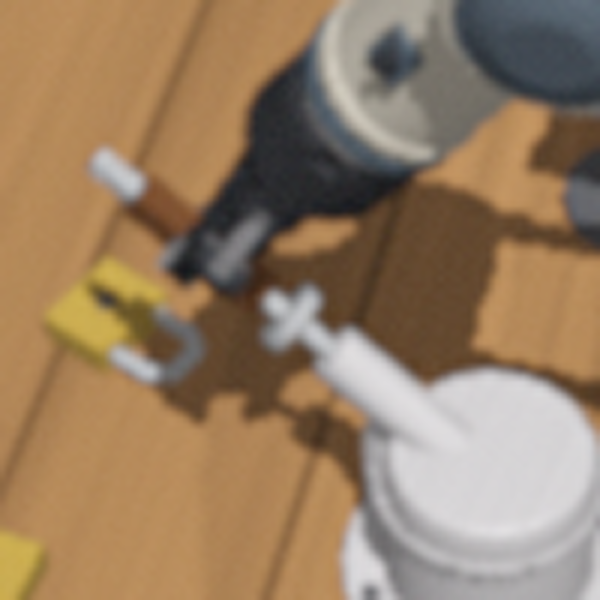

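The shaft is inside the tube (mouth at (345,345)), with the collar at (292,315) about 20 mm short.

```bash
python3 -m crank '[[[6,0,0,0,0,0],[12,0,0,0,0,0],[17,0,0,0,0,0],[19,0,0,0,0,0],[21,0,0,0,0,0],[22,0,0,0,0,0],[22,0,0,0,0,0]]]' 0
python3 - <<'E'
from h import *
p,R,s=now();print("tool F",R.T@s["ft_force"],"T",R.T@s["torque"])
E
python3 -m crank '[[[1,0,0,0,0,0],[2,0,0,0,0,0],[3,0,0,0,0,0],[3,0,0,0,0,0]]]' 0
python3 - <<'E'
from h import *
p,R,s=now();print("tool F",R.T@s["ft_force"],"T",R.T@s["torque"])
M=np.array([.547,.0075,.137]);T=rodR(-10,35,-1);a=-T[:,0]
go(M+a*(-.105+.165)-T[:,2]*.054,T)
E
```

```text
clock: 7.05
eef_pos: [0.5664, 0.004, 0.2162]
tcp_rot: [0.222, 2.521, -0.071]
ft_force: [0.4, 0.7, -1.6]
gripper_width: 0.0168
tool F [0.7355 0.794  1.4654] T [-0.0157  0.3635  0.0288]
clock: 7.45
eef_pos: [0.5652, 0.0042, 0.2165]
tcp_rot: [0.222, 2.516, -0.071]
ft_force: [7.5, -0.6, -1.0]
gripper_width: 0.0174
tool F [-5.5291  0.741   5.2062] T [-0.0294 -0.7733  0.0344]
shift mm [0.8 0.1 0.5] turn deg [-0.05  0.37 -0.07]
```

```bash
python3 -m crank '[[[1,0,0,0,0,0],[2,0,0,0,0,0],[2,0,0,0,0,0],[2,0,0,0,0,0]]]' 0
python3 - <<'E'
from h import *
p,R,s=now();print("tool F",R.T@s["ft_force"],"T",R.T@s["torque"])
s=cam("side");save(s,"pics/6.png",(220,160,290,230),8)
E
```

```text
clock: 7.85
eef_pos: [0.5646, 0.0043, 0.217]
tcp_rot: [0.222, 2.512, -0.071]
ft_force: [11.5, -2.2, 0.0]
gripper_width: 0.017
tool F [-9.5773 -0.1635  6.805 ] T [ 0.0554 -1.5724  0.0352]
```

View pics/6.png

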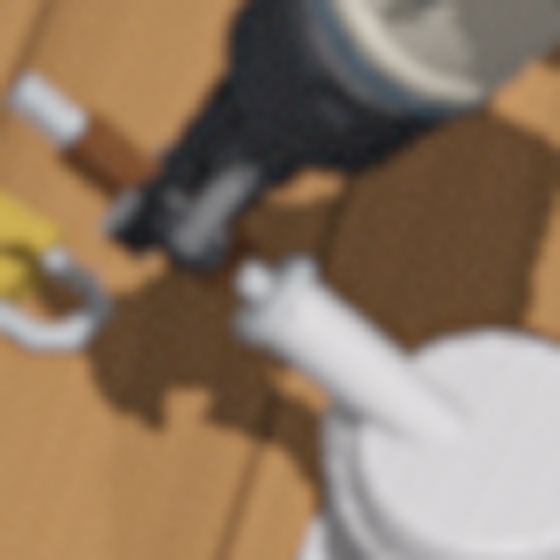

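Collar is seated on the mouth: no gap in the picture, and the axial force rises to 10 N with no further travel. Draw out.

```bash
python3 -m crank '[[[-10,0,0,0,0,0],[-28,0,0,0,0,0],[-46,0,0,0,0,0],[-64,0,0,0,0,0],[-82,0,0,0,0,0],[-100,0,0,0,0,0],[-118,0,0,0,0,0],[-136,0,0,0,0,0]]]' 0
python3 -m crank '[[[-25,0,0,0,0,0],[-30,0,-20,0,0,0],[-30,0,-30,0,0,0],[-30,0,-30,0,0,0]]]' 0
python3 - <<'E'
from h import *
C=np.array([.4345,-.249,.155]);T=rodR(-10,0,-1);a=-T[:,0]
go(C+[0,0,.06]+a*.165-T[:,2]*.054,T)
p,R,s=now();print(p,"tool F",R.T@s["ft_force"],"T",R.T@s["torque"])
f=cam("side");save(f,"pics/7.png",(180,120,320,225),5)
a=-R[:,0];H=p+.054*R[:,2];print((proj(f,[H-.165*a,H-.06*a])-[180,120])*5+2)
E
```

```text
clock: 8.7
eef_pos: [0.6727, -0.0149, 0.2911]
tcp_rot: [0.222, 2.523, -0.071]
ft_force: [-0.1, -0.3, -1.2]
gripper_width: 0.0169
clock: 9.1
eef_pos: [0.6792, -0.0159, 0.3355]
tcp_rot: [0.222, 2.519, -0.07]
ft_force: [-0.0, -0.1, -1.9]
gripper_width: 0.0169
shift mm [  67.  -272.1   34. ] turn deg [-0.02 35.22 -0.07]
[ 0.6792 -0.0159  0.3355] tool F [ 1.0636 -0.0667  1.5173] T [ 0.0292  0.3112 -0.0014]
[[327.3087 307.2566]
 [182.2894 188.2835]]
```

View pics/7.png

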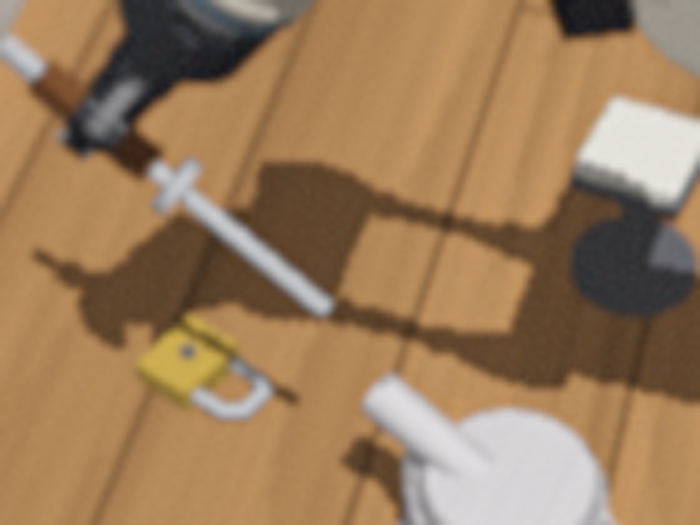

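The rod is clear of the tube: tip at crop (325,308), predicted (327,307), so no slip. Next, go above the tile.

```bash
python3 -m crank '[[[0,-20,0,0,7,0],[5,-55,0,0,14,0],[10,-95,0,0,21,0],[20,-135,5,0,28,0],[35,-175,10,0,35.2,0],[50,-215,20,0,35.2,0],[62,-250,30,0,35.2,0],[67,-272,34,0,35.2,0]]]' 0
python3 -m crank '[[[0,0,0,0,0,0],[0,0,0,0,0,0],[0,0,0,0,0,0]]]' 0
python3 - <<'E'
from h import *
import pickle
C=np.array([.4345,-.249,.155]);T=rodR(-10,0,-1);a=-T[:,0]
go(C+a*.165-T[:,2]*.054,T)
p,R,st=now(); a=-R[:,0];H=p+.054*R[:,2];P=[H-.165*a,H-.06*a];print(P[0],a)
t=cam("top");s=cam("side");pickle.dump((t,s),open("7.pkl","wb"))
C=[.4345,-.249,.12]
A=cv2.resize(t["frame"][200:260,320:380,::-1],None,fx=6,fy=6,interpolation=cv2.INTER_CUBIC)
B=cv2.resize(s["frame"][110:180,260:330,::-1],None,fx=6,fy=6,interpolation=cv2.INTER_CUBIC)
A=cv2.copyMakeBorder(A,0,60,0,0,0)
cv2.imwrite("pics/8.png",np.hstack([A,B]))
for f,o in((t,(320,200)),(s,(260,110))): print((proj(f,P+[C])-o)*6+2.5)
E
```

```text
clock: 9.95
eef_pos: [0.5954, -0.2801, 0.2629]
tcp_rot: [-0.279, -3.122, -0.002]
ft_force: [0.0, 0.4, -1.9]
gripper_width: 0.0167
clock: 10.25
eef_pos: [0.5972, -0.2766, 0.2673]
tcp_rot: [-0.274, -3.128, -0.0]
ft_force: [-0.4, 0.5, -1.0]
gripper_width: 0.0169
shift mm [-0.  -1.  58.3] turn deg [ 0.   -0.1  -0.02]
[ 0.4347 -0.2479  0.2136] [ 0.9847 -0.174  -0.0018]
[[257.0047 153.6668]
 [292.953  -63.9683]
 [217.0962 174.2872]]
[[305.9344 104.4784]
 [119.0277  52.0273]
 [295.0037 234.4636]]
```

```bash
python3 - <<'E'
from h import *
import pickle
t0=pickle.load(open("top0.pkl","rb"));s0=pickle.load(open("side0.pkl","rb"));t,s=pickle.load(open("7.pkl","rb"))
for n,f,q in(("top",t0,(355,228)),("side",s0,(308,150))):
  hsv=cv2.cvtColor(f["frame"],cv2.COLOR_RGB2HSV)
  for th in(150,170,190,205):
    m=((hsv[:,:,1]<50)&(hsv[:,:,2]>th)).astype(np.uint8)
    l=cv2.connectedComponents(m)[1]; i=l[q[1],q[0]]
    if not i: print(n,th,"none");continue
    pts=np.argwhere(l==i)[:,::-1]; w=np.array([onz(f,p,.12)[:2] for p in pts.astype(float)])
    rc=cv2.minAreaRect((w*1000).astype(np.float32)); print(n,th,len(pts),"cent",w.mean(0),"rect",rc)
# tip check in side view now: brightness of pixels along predicted axis and beyond the tip
p,R,st=now(); a=-R[:,0];H=p+.054*R[:,2]
d=np.arange(-30,40,3)/1000; px=proj(s,[H-.165*a+k*a for k in d])
g=s["frame"].astype(np.float32)
for o in(-3,-2,-1,0,1,2,3):
    print(o,[int(cv2.getRectSubPix(g,(1,1),(float(u),float(v+o)))[0,0,2]) for u,v in px])
E
```

```text
top 150 529 cent [ 0.4346 -0.248 ] rect ((434.75274658203125, -247.9729766845703), (70.07067108154297, 68.84397888183594), 79.77487182617188)
top 170 474 cent [ 0.4348 -0.2483] rect ((435.000244140625, -248.25283813476562), (65.65184020996094, 65.84332275390625), 79.77735137939453)
top 190 396 cent [ 0.4347 -0.248 ] rect ((435.08880615234375, -247.73414611816406), (60.770511627197266, 59.85182571411133), 79.85256958007812)
top 205 none
side 150 382 cent [ 0.4354 -0.2447] rect ((435.42889404296875, -245.5765380859375), (79.23261260986328, 74.4627685546875), 79.17814636230469)
side 170 363 cent [ 0.4358 -0.246 ] rect ((436.1224670410156, -246.39468383789062), (78.0295639038086, 72.7089614868164), 79.02609252929688)
side 190 341 cent [ 0.4362 -0.2477] rect ((436.3131408691406, -248.4278564453125), (73.821533203125, 71.38813018798828), 79.3246841430664)
side 205 307 cent [ 0.4356 -0.2483] rect ((435.74749755859375, -249.15548706054688), (69.49363708496094, 68.67364501953125), 79.43744659423828)
-3 [76, 79, 79, 77, 79, 82, 84, 82, 82, 84, 87, 89, 90, 86, 71, 48, 37, 33, 31, 36, 35, 34, 36, 35]
-2 [77, 79, 80, 79, 77, 78, 77, 79, 79, 80, 80, 84, 87, 88, 78, 62, 53, 51, 51, 53, 54, 52, 52, 53]
-1 [82, 83, 83, 83, 81, 83, 81, 80, 82, 83, 87, 91, 91, 92, 92, 84, 79, 79, 81, 80, 81, 82, 81, 79]
0 [83, 85, 87, 87, 86, 85, 85, 84, 86, 90, 94, 98, 99, 100, 100, 98, 96, 98, 98, 98, 100, 100, 98, 98]
1 [83, 85, 88, 88, 88, 87, 87, 87, 88, 90, 95, 99, 101, 103, 102, 100, 101, 103, 103, 101, 101, 99, 98, 99]
2 [82, 85, 87, 88, 87, 84, 85, 88, 88, 88, 91, 96, 99, 98, 99, 98, 97, 99, 97, 95, 92, 85, 80, 81]
3 [81, 84, 86, 88, 87, 87, 87, 87, 88, 87, 87, 91, 94, 94, 94, 93, 93, 95, 94, 91, 86, 79, 72, 69]
```

Tile centre is (0.435, -0.248) in both views, and the tip is already above it. In side-view pixels the rod's end transition also sits at the predicted tip. Descend 58 mm.

```bash
python3 -m crank '[[[0,0,20,0,-0.1,0],[0,0,40,0,-0.1,0],[0,0,52,0,-0.1,0],[0,0,58,0,-0.1,0],[0,0,58,0,-0.1,0],[0,0,58,0,-0.1,0],[0,0,58,0,-0.1,0]]]' 0
python3 - <<'E'
from h import *
p,R,st=now(); a=-R[:,0];H=p+.054*R[:,2];print("tip",H-.165*a,"axis",a,"dq",np.abs(st["dq"]).max(),st["ft_force"])
s=cam("side");t=cam("top")
# rod axis check: in saved frame differences vs empty tile at start (side view)
import pickle
s0=pickle.load(open("side0.pkl","rb")); g=np.abs(s["frame"].astype(int)-s0["frame"]).sum(2)
C=proj(s,[[.435,-.248,.12]])[0]; T=proj(s,[H-.165*a])[0]; print("tile px",C,"tip px",T)
x0,y0=int(T[0])-22,int(T[1])-12
for row in g[y0:y0+26,x0:x0+36]: print("".join("#" if v>150 else "+" if v>60 else "." for v in row))
print("tip at col",T[0]-x0,"row",T[1]-y0)
E
```

```text
clock: 11.05
eef_pos: [0.5971, -0.2778, 0.2105]
tcp_rot: [0.276, 3.128, -0.002]
ft_force: [0.1, 0.8, -1.1]
gripper_width: 0.0167
tip [ 0.4347 -0.249   0.1563] axis [ 0.9846 -0.175   0.0013] dq 0.0014261130358453097 [ 0.1063  0.7809 -1.1235]
tile px [308.5462 148.8425] tip px [309.4167 140.4306]
....................................
+...................................
#++.................................
###+................................
####+...............................
+++#+++.............................
++++++++............................
+++++++++...........................
+++++++++++.........................
#+++++++++++++......................
########+++++++++...................
##########+++++####++...............
#############+########+.............
########################++..........
###########################++.......
##############################+++...
#################################++.
###################################+
###################################+
##########++#######################+
#########+...+#####################+
########+.......+##################+
########+........+################+.
#######+..........++##############++
#######+............+#############+#
#######...............++#########+##
tip at col 22.41672152002377 row 12.430575360808263
```

```bash
python3 -c "
from station import r
print(r.close_job()); s=r.read_state(); print(s['clock'],s['eef_pos'],s['gripper_width'])"
```

```text
the job is handed in; nothing more can be done
None
the job is handed in; nothing more can be done
```

I took the rod off its rest by the handle and pushed it down the tube of the rightmost grease cup. The collar stopped against the mouth: about 10 N of axial force with no more travel, and no gap in the picture. I then drew it right out and checked that in a picture too. I handed the job in at about 11.2 s, with the rod held level over the tile on the larger stand.

**Last checks:**
- **Position:** the arm's own readings put the tip at (0.435, -0.249), about 1 mm from the measured tile centre of (0.435, -0.248).
- **Height:** the tip is 34–36 mm above the tile. The range comes from a 2 mm uncertainty in how deep the handle sits in the grip.
- **Level:** the axis is within 0.1° of level by the tool's orientation.
- **Contact and grip:** the arm was still, the outside force was about 1 N and the grip was steady at 17 mm.

**Checks that failed or disagreed:**
- **Final view:** I had used all 12 pictures, so I could not view the final pose. A pixel difference in the side view put the rod's end where predicted, but shadow covered most of it.
- **Tube mouth:** the two cameras disagreed by about 5 mm on where the tube's mouth was. I settled it by lining up the rod and tube in one side view, and the rod went in without side force.

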